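# Seat the tube roller and hold the belt tensioner open

### The job

Make the tube-roller stand ready for its drive belt: lay the loose roller into the stand's two V saddles so that it sits level, with its pulley and hexagonal end on the tensioner's side, and let go of it. Then push the spring-loaded tensioner arm forward, away from you, until it meets its stop, and finish while holding it there against its spring. Leave the beaker, the bottle and the dish behind the work where they are.

Things in the scene. Friction and masses are not known exactly. Their poses are not given: they have to be found in the camera images.
- roller: Loose roller, 0.22 kg, 185 mm long, lying across the robot's view, axis level 11 mm up. Origin on its axis, mid-barrel; own y runs along it to the drive end, which starts at the left. Along y in mm: grey barrel 22 diameter -45 to 45 (grip here); steel journals 10 diameter -85 to -45 and 45 to 71; belt pulley 21 diameter 71 to 86; hexagon 22 across flats 89 to 100 (stops it rolling).
- roller_drive_end (a point): Centre of the roller's hexagonal end face, on its axis, 100 mm from the roller's origin along its +y.
- stand: Fixed stand. Origin on the bench, midway between its saddles; z up, x away from the robot, y (robot's left) along the seated roller to the tensioner; yaw up to 0.3 rad. Base plate 12 mm thick, x -80 to 80, y -85 to 145 mm. Black motor box x 20 to 70, y -25 to 35, 57 mm high. Upright plate (hanger) carrying the tensioner's pivot: x -80 to 6, y 121 to 131, 88 mm high.
- saddle_mid (a point): Where the seated roller's origin belongs: 85 mm above the stand's origin, axes as the stand's. The two dark saddles stand at y -57 and 57 mm, 12 mm thick, each an upward 90 degree V notch for a journal: apex 78 mm, tips about 95 mm above the bench, mouth about 31 mm wide. The barrel fits between them with 6 mm of play either way along y.
- tensioner (a joint): Tensioner arm's angle about its pivot (axis along the stand's y, at x -35, z 45 mm in its frame). 0 at rest, leaning 35 degrees back toward the robot; grows as the arm swings forward (stand's +x); 0.87 rad at the stop, leaning 15 degrees forward. A spring drives it back: 4 N at the grip at rest, 8 N at the stop. It does not latch.
- tensioner_grip (a point): Middle of the black sleeve at the arm's end, to push or pinch: a bar 12 mm in diameter, 52 mm long, along the stand's y (y 120 to 172 mm in its frame), free all round, 100 mm from the pivot axis. In the stand's frame at x -92, z 127 mm at rest, x -9, z 142 mm at the stop. On the arm's other side is a 20 mm black idler wheel, y 71 to 85 mm.
- beaker: Small glass beaker, 51 mm wide, 60 mm high, standing behind the work. Origin: centre of its underside. Leave alone.
- oil_bottle: Small brown bottle with black cap, 31 mm wide, 73 mm high, standing behind the work. Origin: centre of its underside. Leave alone.
- petri_dish: Flat round dish, 70 mm diameter, 15 mm high, lying behind the work. Origin: centre of its underside. Leave alone.

How it is judged:
On the way, in this order (a step that is already met when the one before it is completed fails the run):
1. the roller rests level in both saddles, drive end on the tensioner's side, let go (x of roller in the frame of saddle_mid between -0.004 and 0.004 m and y of roller in the frame of saddle_mid between -0.009 and 0.009 m and z of roller in the frame of saddle_mid between -0.004 and 0.004 m and angle between the y axis of roller and the y axis of stand, either way round below 0.05 rad and y of roller_drive_end in the frame of saddle_mid above 0.08 m and contact force between each of the arm, the fingers and roller below 0.3 N), for 0.3 s.
2. the tensioner arm is pushed to its stop by the fingers (value of joint tensioner above 0.81 rad and contact force between the fingers and tensioner above 1.5 N), for 0.3 s.
At the end, for the whole second after the job is handed in: Roller untouched in both saddles: origin within 4 mm across and in height and 9 mm lengthwise of saddle_mid, axis within 0.05 rad of the stand's y, drive end on the tensioner's side; the fingers hold the tensioner at its stop (joint above 0.81 rad, pushing with over 1.5 N) (all of step 1 and all of step 2); the arm keeps its last pose, push and grip.
It fails at once if the beaker is shifted by more than 25 mm (distance of beaker from where it was at the start of the episode above 0.025 m).
It fails at once if the oil bottle is shifted by more than 25 mm (distance of oil_bottle from where it was at the start of the episode above 0.025 m).
It fails at once if the petri dish is shifted by more than 25 mm (distance of petri_dish from where it was at the start of the episode above 0.025 m).
It also fails if it takes over 58 s, if anything falls off the work surface, if the arm or the gripper's body presses on something with over 40 N, if the wrist force passes 120 N, or if a joint passes its speed limit or range.

### The arm

A 7-joint arm with a two-finger parallel gripper is mounted at the origin on a cart in front of the work surface, level with it; the furniture and walls round the work are solid. World frame = base frame: x ahead of the robot, y to its left, z up, the work surface at z = 0. Lengths are in m, angles in rad, forces in N, time in s.
With the tool pointing down it reaches from about 0.4 to 0.9 m from the base axis. Payload 5.5 kg.
Tool frame: the origin (TCP) lies midway between the tips of the shut fingers; the grasp point (between the pads) lies 19 mm behind it (manip.grip_depth is the distance from the TCP to the grasp point, in m); z points along the fingers, x is the direction in which the jaws open and shut, and the axes are right-handed (so a half turn about z gives the same grasp; the last joint's range is limited). The gripper opens to 92 mm and grips with 3 to 60 N. Pads are 19 mm wide; open, the fingers measure 130 mm over their backs; the gripper's body (75 mm by 190 mm) begins 47 mm behind the grasp point.
Start: joints at [-0.845, 0.501, -0.427, 1.55, 0.221, 1.138, -0.21], TCP at [0.29, 0.582, 0.227] pointing down, gripper open.
Joint ranges: [-2.88, 2.88], [-0.31, 2.03], [-1.54, 1.56], [0.2, 2.42], [-1.41, 4.55], [0.19, 2.02], [-2.57, 2.57]. Speed limits (rad/s): [2.57, 2.57, 3.14, 3.14, 3.14, 3.14, 3.14].

### API

Orientations are given as a unit quaternion [x, y, z, w].
In Python, from bench import manip, effector, viewer gives the robot as it stands. Calls block until the motion is done:
- manip.move_pose(position, orientation): joint-space move of the TCP to a pose.
- manip.servo_line(position, ori=None, vel=0.15): straight line of the TCP; ori=None keeps the orientation; vel is the mean speed in m/s.
- manip.movej(angles): joint-space move.
- effector.open_jaws() and effector.close(f_grip=None): open the fingers fully, or close them until they stop; f_grip is the grip in N (None keeps the last).
- manip.sleep(seconds).
- manip.solve_ik(position, orientation): joint angles nearest the present ones, or None.
- viewer.get_image(name): name is "side" or "top" or "wrist"; returns the picture (480x640x3 uint8, red, green, blue); there is no depth.
- viewer.get_calibration(name): a dict with "vfov" (degrees; the focal length in pixels is half the picture's height over the tangent of half this angle, whatever the lens; pixels are square), "cx", "cy" (the principal point, pixels), "eye" and "attitude" of the camera in the world. Camera axes: x right, y down, z forward; pixel columns grow to the right and rows downward; lengths in m; the calibration is good to about 2 mm. A picture is of the moment at which its call begins: read the wrist's pose just before it. get_calibration takes no time and is no camera call; for the wrist camera it gives the pose at the moment of the call.
A pose or a line that the arm cannot do raises manip.PlanningError and nothing moves.
- manip.hand_in(): hands the job in, once; it reports no verdict.
Readings, each from a call of its own:
- manip.current_clock(): time.
- manip.current_q(): joint angles.
- manip.current_joint_velocities(): joint speeds.
- manip.current_tau(): joint torques, N m.
- manip.current_tool_pos(): TCP position.
- manip.current_tcp_rot(): TCP orientation.
- manip.current_force(): force on the tool from outside, world axes, zero at the start.
- manip.current_wrist_torque(): the same for the moment, N m.
- manip.current_finger_gap(): finger opening in m.
Only numpy, scipy, OpenCV 4.12 (cv2) and the standard library are available. Lean on these libraries where they do the work, as an engineer would, in place of code of your own. Each camera call takes 0.05 s, during which the arm holds its last target.

## Working session

There is one attempt and no reset: what is moved stays moved. The work goes in short steps, each a Python script; the robot and the scene stay as the last script left them, time stands still between calls to the robot, and variables do not carry over. Pictures are saved under pics/ and viewed, and the job is handed in when it is done.

```bash
mkdir -p pics; ls; cat > h.py <<'E'
import numpy as np, cv2
from scipy.spatial.transform import Rotation as R
from bench import manip, effector, viewer
def snap(n,f):
    c=viewer.get_calibration(n); im=viewer.get_image(n); cv2.imwrite('pics/'+f,im[:,:,::-1]); return im,c
def att(c):
    a=np.array(c['attitude']); return a if a.shape==(3,3) else R.from_quat(a).as_matrix()
def foc(c): return 240/np.tan(np.radians(c['vfov'])/2)
def ray(c,u,v):
    d=att(c)@np.array([(u-c['cx'])/foc(c),(v-c['cy'])/foc(c),1]); return np.array(c['eye']),d/np.linalg.norm(d)
def onz(c,u,v,z):
    e,d=ray(c,u,v); return e+d*(z-e[2])/d[2]
def proj(c,p):
    q=att(c).T@(np.array(p)-np.array(c['eye'])); return np.array([c['cx']+foc(c)*q[0]/q[2],c['cy']+foc(c)*q[1]/q[2]])
def tri(c1,p1,c2,p2):
    e1,d1=ray(c1,*p1); e2,d2=ray(c2,*p2)
    A=np.array([d1,-d2]).T; s=np.linalg.lstsq(A,e2-e1,rcond=None)[0]
    a=e1+s[0]*d1;b=e2+s[1]*d2; return (a+b)/2,np.linalg.norm(a-b)
E
python3 - <<'E'
from h import *
for n in ['side','top','wrist']:
    im,c=snap(n,n+'0.png'); print(n,c)
print(manip.current_clock(),manip.current_tool_pos(),manip.current_tcp_rot(),manip.current_finger_gap(),manip.grip_depth)
E
```

```text
pics
side {'vfov': 45.94532894552721, 'cx': 331.35329746640025, 'cy': 250.9611664683779, 'eye': array([ 0.10762589, -0.88234314,  0.64985081]), 'attitude': array([ 0.83377918, -0.18492397,  0.11752901, -0.50675668])}
top {'vfov': 55.79741248660575, 'cx': 318.7497012059391, 'cy': 237.38743886924402, 'eye': array([0.47265107, 0.05626681, 0.93859124]), 'attitude': array([-0.69671426,  0.71500057, -0.03800871,  0.04380371])}
wrist {'vfov': 67.70980927265983, 'cx': 316.4816472064867, 'cy': 236.1966434567762, 'eye': array([0.21861176, 0.61701349, 0.384239  ]), 'attitude': array([0.84045324, 0.52054287, 0.0784885 , 0.12850304])}
0.15 [0.28994855 0.5811431  0.22590192] [ 8.50405732e-01  5.26126907e-01 -6.64498704e-04  3.55923220e-04] 0.09168587401690691 0.0188
```

View pics/top0.png

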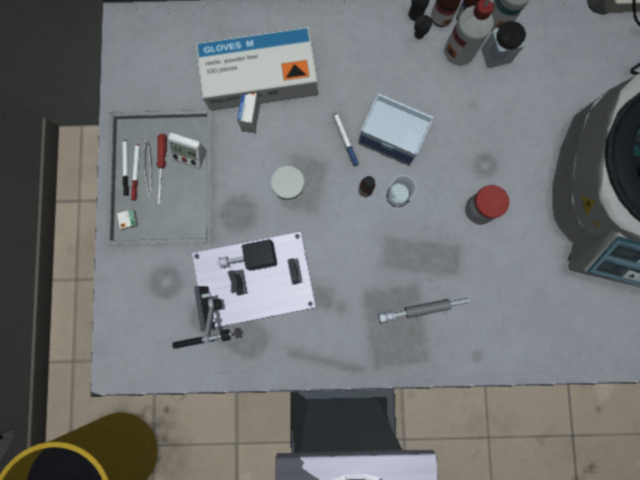

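View pics/side0.png

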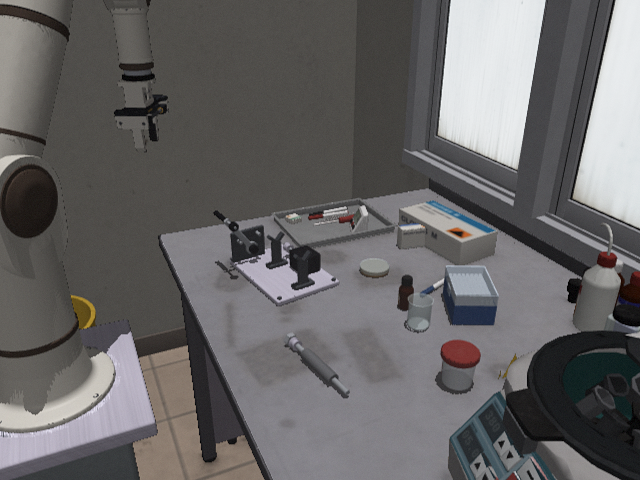

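View pics/wrist0.png

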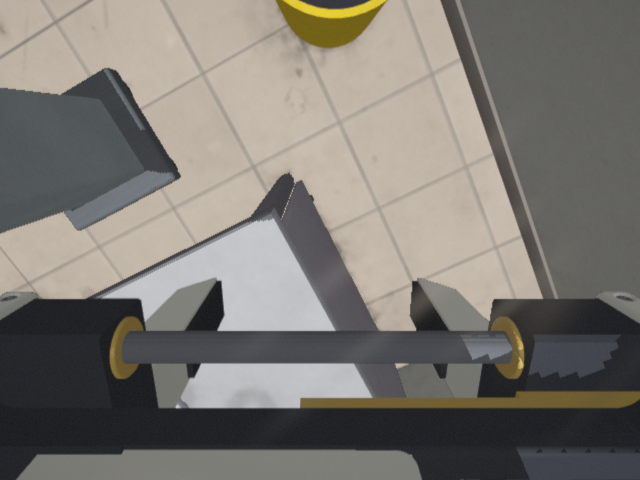

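The top view shows the roller at (380–470, 298–320) with its hexagon end on the left, and the stand plate spanning about (193–315, 233–330). The tensioner sleeve is near (190,343), and the dish, bottle and beaker are at (287,182), (367,186) and (400,191). Next I'll crop and measure.

```bash
python3 - <<'E'
from h import *
im=cv2.imread('pics/top0.png'); c=viewer.get_calibration('top')
cv2.imwrite('pics/topA.png',cv2.resize(im[225:360,165:325],(800,675)[:2],interpolation=cv2.INTER_CUBIC)[:600])
cv2.imwrite('pics/topB.png',cv2.resize(im[285:335,370:480],(770,350),interpolation=cv2.INTER_CUBIC))
hsv=cv2.cvtColor(im,cv2.COLOR_BGR2HSV)
m=((hsv[...,2]>205)&(hsv[...,1]<40)).astype(np.uint8); m[:228]=0;m[345:]=0;m[:,:180]=0;m[:,330:]=0
m=cv2.morphologyEx(m,cv2.MORPH_OPEN,np.ones((2,2)))
cs,_=cv2.findContours(m,cv2.RETR_EXTERNAL,cv2.CHAIN_APPROX_NONE)
k=max(cs,key=cv2.contourArea); r=cv2.minAreaRect(k); b=cv2.boxPoints(r); print(r)
for p in b: print(p,onz(c,*p,0.012))
for n,p in [('hexend',(379,319)),('far',(470,299))]: print(n,onz(c,*p,.011))
for n,p in [('dish',(287,182)),('bot',(367,186)),('beak',(398,197)),('grip',(190,343))]: print(n,onz(c,*p,.12 if n=='grip' else 0.0))
E
```

```text
((254.34616088867188, 280.73077392578125), (76.09305572509766, 109.82503509521484), 78.69007110595703)
[193.03847 254.1923 ] [0.55257959 0.32159445 0.012     ]
[300.73077 232.65385] [0.59129451 0.09938359 0.012     ]
[315.65387 307.26923] [0.43846317 0.07236491 0.012     ]
[207.96155 328.80768] [0.40096523 0.29042926 0.012     ]
hexend [ 0.41186154 -0.05468442  0.011     ]
far [ 0.44715926 -0.23999459  0.011     ]
dish [0.70161979 0.12675709 0.        ]
bot [ 0.68832441 -0.04196842  0.        ]
beak [ 0.66294659 -0.10617633  0.        ]
grip [0.38531626 0.2950105  0.12      ]
```

View pics/topA.png

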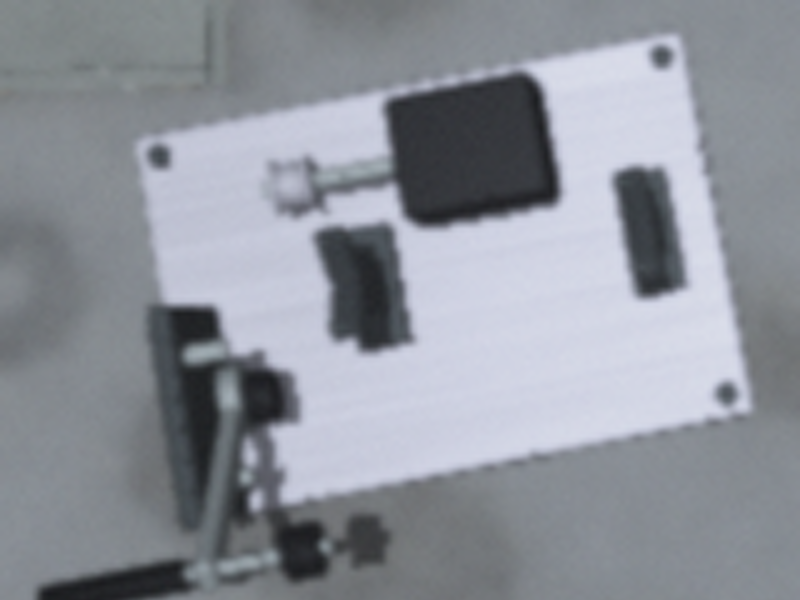

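View pics/topB.png

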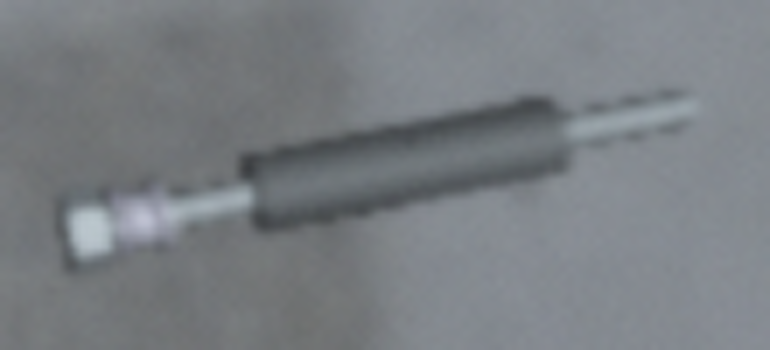

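```bash
cat >> h.py <<'E'
def q4(a): return np.array([np.cos(a/2),np.sin(a/2),0,0])
E
python3 - <<'E'
from h import *
c=viewer.get_calibration('wrist'); T=R.from_quat(manip.current_tcp_rot()).as_matrix()
print('cam in tool',T.T@(np.array(c['eye'])-manip.current_tool_pos()), 'fwd in tool',T.T@att(c)[:,2],'right',T.T@att(c)[:,0])
ct=viewer.get_calibration('top')
# refine roller by mask? use crop px: barrel corners
f=lambda x,y:(370+x/7,285+y/7)
L=f(250,192);Rr=f(566,133)
bl=onz(ct,*L,.011);br=onz(ct,*Rr,.011);print(bl,br,np.linalg.norm(bl-br),(bl+br)/2, np.arctan2(-(bl-br)[0],(bl-br)[1]))
for a in [.19,.19+np.pi,.19-np.pi]:
  for p in [[.43,-.148,.2],[.43,-.148,.003],[.49,.17,.2],[.49,.17,.077],[.385,.3,.2],[.385,.3,.11],[.46,.31,.12]]:
    print(round(a,2),p,np.round(manip.solve_ik(p,q4(a)),2) if manip.solve_ik(p,q4(a)) is not None else None)
E
```

```text
cam in tool [ 7.23071148e-05 -7.98741593e-02 -1.58462855e-01] fwd in tool [1.19959558e-04 2.97803516e-01 9.54627179e-01] right [ 9.99999750e-01 -7.00868685e-04  9.29804138e-05]
[ 0.42359477 -0.10903163  0.011     ] [ 0.43813223 -0.20082353  0.011     ] 0.09293594981930824 [ 0.4308635  -0.15492758  0.011     ] 0.157069601784291
0.19 [0.43, -0.148, 0.2] [ 0.08  0.15  0.21  2.07 -0.04  0.93  0.5 ]
0.19 [0.43, -0.148, 0.003] [ 0.17  0.51  0.12  2.18 -0.13  0.46  0.58]
0.19 [0.49, 0.17, 0.2] [-0.25  0.27 -0.16  1.91  0.05  0.96 -0.24]
0.19 [0.49, 0.17, 0.077] [-0.27  0.45 -0.14  2.    0.09  0.7  -0.28]
0.19 [0.385, 0.3, 0.2] [-0.52  0.22 -0.22  1.98  0.06  0.95 -0.58]
0.19 [0.385, 0.3, 0.11] [-0.54  0.35 -0.21  2.05  0.1   0.74 -0.62]
0.19 [0.46, 0.31, 0.12] [-0.49  0.44 -0.19  1.89  0.11  0.82 -0.54]
3.33 [0.43, -0.148, 0.2] [-0.84  0.45  1.38  2.09 -0.52  1.03 -2.14]
3.33 [0.43, -0.148, 0.003] [-0.59  0.91  1.12  2.2  -1.17  0.88 -1.64]
3.33 [0.49, 0.17, 0.2] [ 0.58  0.61 -1.3   1.89  0.65  1.15  2.38]
3.33 [0.49, 0.17, 0.077] [ 0.2   0.56 -0.73  1.99  0.52  0.79  2.5 ]
3.33 [0.385, 0.3, 0.2] [ 0.01  0.32 -0.86  1.97  0.29  0.98  2.35]
3.33 [0.385, 0.3, 0.11] [-0.04  0.47 -0.82  2.04  0.47  0.83  2.2 ]
3.33 [0.46, 0.31, 0.12] [-0.02  0.56 -0.8   1.87  0.51  0.92  2.27]
-2.95 [0.43, -0.148, 0.2] [-0.84  0.45  1.38  2.09 -0.52  1.03 -2.14]
-2.95 [0.43, -0.148, 0.003] [-0.59  0.91  1.12  2.2  -1.17  0.88 -1.64]
-2.95 [0.49, 0.17, 0.2] [ 0.58  0.61 -1.3   1.89  0.65  1.15  2.38]
-2.95 [0.49, 0.17, 0.077] [ 0.2   0.56 -0.73  1.99  0.52  0.79  2.5 ]
-2.95 [0.385, 0.3, 0.2] [ 0.01  0.32 -0.86  1.97  0.29  0.98  2.35]
-2.95 [0.385, 0.3, 0.11] [-0.04  0.47 -0.82  2.04  0.47  0.83  2.2 ]
-2.95 [0.46, 0.31, 0.12] [-0.02  0.56 -0.8   1.87  0.51  0.92  2.27]
```

```bash
python3 - <<'E'
from h import *
a=.18
manip.move_pose([.47,.10,.27],q4(a)); im,c=snap('wrist','w_stand.png'); np.save('c_stand.npy',c,allow_pickle=True); print(manip.current_clock())
manip.move_pose([.43,-.24,.2],q4(a)); im,c=snap('wrist','w_rol.png'); np.save('c_rol.npy',c,allow_pickle=True); print(manip.current_clock())
E
```

```text
2.0667
3.4333
```

View pics/w_stand.png

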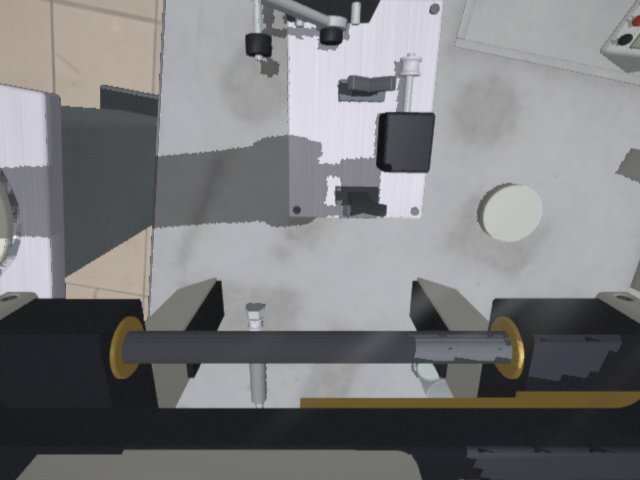

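View pics/w_rol.png

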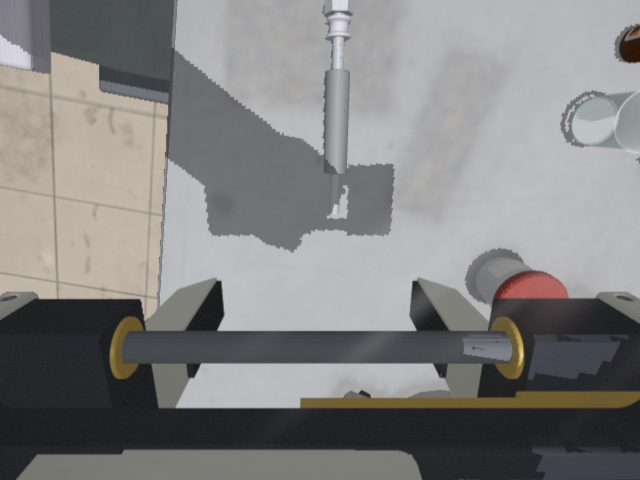

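The wrist view of the stand shows the right-hand plate corners at about (289,217) and (421,218), with the saddles at about (365,85) and (360,200). The roller view shows the barrel from (338,69) to (334,173), with the hexagon at the top. I'll crop both to refine these.

```bash
python3 - <<'E'
from h import *
im=cv2.imread('pics/w_stand.png')
cv2.imwrite('pics/wsA.png',cv2.resize(im[0:230,240:460],(765,800),interpolation=cv2.INTER_CUBIC)[::1][:,:][:600] if 0 else cv2.resize(im[0:230,240:460],(572,598),interpolation=cv2.INTER_CUBIC))
cs=np.load('c_stand.npy',allow_pickle=True).item(); cr=np.load('c_rol.npy',allow_pickle=True).item()
hsv=cv2.cvtColor(im,cv2.COLOR_BGR2HSV)
# right edge & bottom edge fits by gradient on gray
g=cv2.GaussianBlur(cv2.cvtColor(im,cv2.COLOR_BGR2GRAY).astype(float),(3,3),0)
P=[]
for v in list(range(20,105,3))+list(range(178,205,3)):
    u0=441-(441-421)*v/218; us=np.arange(int(u0)-8,int(u0)+9); d=g[v,us-1]-g[v,us+1]; P.append((us[np.argmax(d)],v))
Q=[]
for u in range(305,405,3):
    vs=np.arange(208,227); d=g[vs-1,u]-g[vs+1,u]; Q.append((u,vs[np.argmax(d)]))
for S in (P,Q):
    W=np.array([onz(cs,*p,.012) for p in S]); vx,vy,x0,y0=cv2.fitLine(W[:,:2].astype(np.float32),cv2.DIST_HUBER,0,.001,.001).ravel(); print(vx,vy,x0,y0,np.arctan2(vy,vx))
for p in [(289,217),(421,218)]: print(onz(cs,*p,.012))
im=cv2.imread('pics/w_rol.png'); 
cv2.imwrite('pics/wrA.png',cv2.resize(im[0:230,270:410],(365,598),interpolation=cv2.INTER_CUBIC))
b0=onz(cr,338,69.5,.018);b1=onz(cr,334.5,173,.018);print(b0,b1,np.linalg.norm(b0-b1),(b0+b1)/2,np.arctan2(-(b0-b1)[0],(b0-b1)[1]))
E
```

```text
0.16868795 -0.9856695 0.574676 0.23385715 -1.4012979
0.98428726 0.17657465 0.5136845 0.08448475 0.17750533
[0.4429561  0.07074439 0.012     ]
[0.59888785 0.09843316 0.012     ]
[ 0.4273632  -0.11093128  0.018     ] [ 0.44196287 -0.19922875  0.018     ] 0.08949632800714555 [ 0.43466303 -0.15508001  0.018     ] 0.16386391011162524
```

View pics/wsA.png

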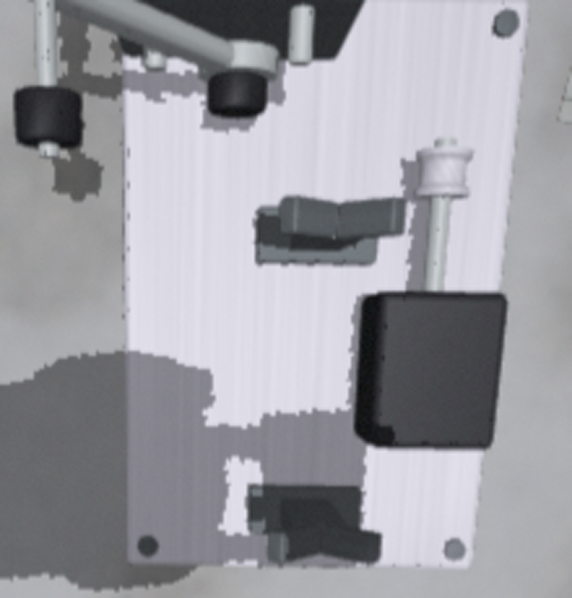

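View pics/wrA.png

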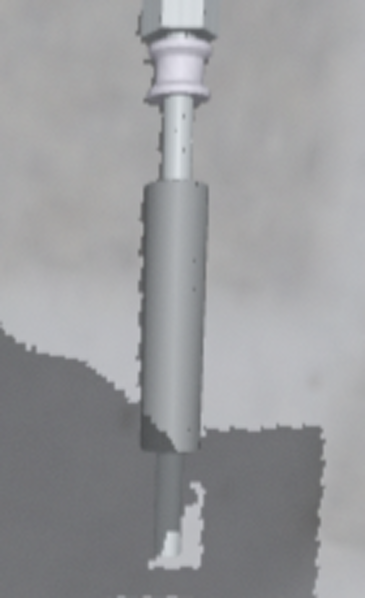

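```bash
python3 - <<'E'
from h import *
cs=np.load('c_stand.npy',allow_pickle=True).item(); ct=viewer.get_calibration('top')
psi=.173; ex=np.array([np.cos(psi),np.sin(psi)]);ey=np.array([-ex[1],ex[0]])
f=lambda x,y:(240+x/2.6,y/2.6)
g=lambda x,y:(165+x/5,225+y/5)
print(cs['eye'],np.array(cs['eye'])[:2]@ex)
def o(n,c,p,z):
    w=onz(c,*p,z)[:2]; print(n,w.round(4),(w@ex).round(4),(w@ey).round(4))
o('apex mid',cs,f(338,220),.078)
o('apex near',cs,f(323,555),.078)
for p in [(282,215),(404,215)]: o('tips mid',cs,f(*p),.095)
for p in [(270,545),(381,545)]: o('tips near',cs,f(*p),.095)
for p in [(370,225),(388,347)]: o('top mid tips',ct,g(*p),.095)
for p in [(640,170),(662,295)]: o('top near tips',ct,g(*p),.095)
for p in [(148,545),(455,548),(506,22)]: o('bolt',cs,f(*p),.013)
for p in [(159,156),(661,57),(726,394)]: o('bolt top',ct,g(*p),.013)
for p in [(135,143),(680,35),(752,412)]: o('corner top',ct,g(*p),.012)
o('sleeve top L',ct,g(40,592),.127)
o('sleeve top R',ct,g(190,572),.127)
E
```

```text
[0.45617162 0.18061773 0.42838806] 0.48045348822239353
apex mid [0.4974 0.2236] 0.5285 0.1346
apex near [0.5189 0.1056] 0.5293 0.0147
tips mid [0.4769 0.2196] 0.5075 0.1342
tips mid [0.5166 0.227 ] 0.5479 0.1347
tips near [0.4959 0.1094] 0.5073 0.0224
tips near [0.5359 0.1168] 0.548 0.0228
top mid tips [0.5137 0.2119] 0.5425 0.1203
top mid tips [0.4684 0.2054] 0.4968 0.1217
top near tips [0.5316 0.111 ] 0.5427 0.0178
top near tips [0.485  0.1037] 0.4956 0.0186
bolt [0.4508 0.0817] 0.4581 0.0028
bolt [0.5892 0.1059] 0.5986 0.0029
bolt [0.5534 0.3132] 0.5991 0.2133
bolt top [0.5482 0.3135] 0.594 0.2145
bolt top [0.5836 0.1068] 0.5933 0.0047
bolt top [0.4457 0.0832] 0.4534 0.0052
corner top [0.5539 0.3237] 0.6013 0.2236
corner top [0.5926 0.0988] 0.6008 -0.0047
corner top [0.4382 0.0729] 0.4442 -0.0036
sleeve top L [0.3861 0.323 ] 0.4359 0.2517
sleeve top R [0.3917 0.2701] 0.4324 0.1986
```

Between cameras, the stand and roller both differ by the same ~4 mm in x. I'll use the wrist camera for both, so the bias cancels between pick and place. I'll grip 12 mm toward the heavier drive end.

```bash
python3 - <<'E'
from h import *
a=.164; ey=np.array([-np.sin(a),np.cos(a)]); p=np.array([.4342,-.155])+.012*ey
manip.move_pose([*p,.10],q4(a)); 
manip.servo_line([*p,.005],vel=.12)
print(manip.current_force(), manip.current_tool_pos())
effector.close(30); print('gap',manip.current_finger_gap(),manip.current_force())
manip.servo_line([*p,.16],vel=.15)
print('gap',manip.current_finger_gap(),manip.current_force(),manip.current_wrist_torque(),manip.current_tool_pos())
snap('side','s1.png');snap('top','t1.png'); snap('wrist','w1.png')
print(manip.current_clock())
E
```

```text
[-0.02581929  0.3705253   0.7836601 ] [ 0.4328716  -0.14366162  0.0056104 ]
gap 0.021326567843007307 [-0.07038027  0.160035    0.50095844]
gap 0.02088657044358117 [ 0.15145727  0.21067822 -1.61967491] [-0.03493743  0.08517455  0.01489507] [ 0.43144856 -0.14293788  0.15916903]
7.425
```

View pics/s1.png

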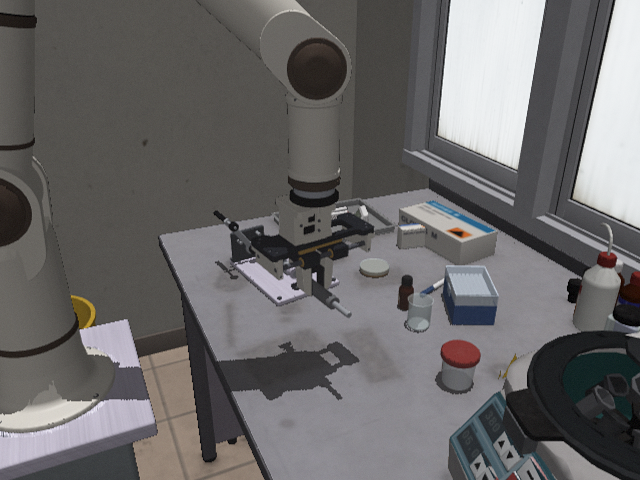

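View pics/w1.png

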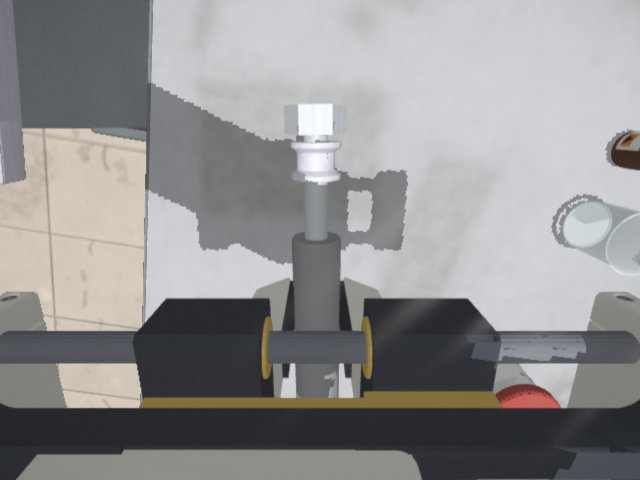

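The roller is held. The barrel's end is at row ~235 and the hexagon's far end at row ~103, column 316. I'll check its level against projections.

```bash
python3 - <<'E'
from h import *
T=R.from_quat(manip.current_tcp_rot()).as_matrix(); t=manip.current_tool_pos(); c=viewer.get_calibration('wrist')
print(T.round(3))
for tilt in (-.05,0,.05):
  o=[]
  for off in (33,59,74,88):
    for dz in (.011,):
      L=np.array([0,-off/1000*np.cos(tilt), -.0054-dz*(off==33)-dz*(off==88)-.0105*(off in(59,74))+ -off/1000*np.sin(tilt)]); o.append(proj(c,t+T@L).round(1).tolist())
  print(tilt,o)
E
```

```text
[[ 0.987  0.163 -0.002]
 [ 0.163 -0.987  0.   ]
 [-0.002 -0.001 -1.   ]]
-0.05 [[314.5, 242.0], [314.4, 179.9], [314.4, 141.7], [314.4, 104.1]]
0 [[314.4, 243.2], [314.4, 180.8], [314.3, 141.9], [314.3, 103.1]]
0.05 [[314.4, 244.5], [314.3, 182.1], [314.3, 142.6], [314.2, 102.8]]
```

```bash
python3 - <<'E'
import cv2
im=cv2.imread('pics/w1.png');cv2.imwrite('pics/w1c.png',cv2.resize(im[90:250,270:370],(375,600),interpolation=cv2.INTER_CUBIC))
im=cv2.imread('pics/s1.png');cv2.imwrite('pics/s1c.png',cv2.resize(im[220:340,220:370],(750,600),interpolation=cv2.INTER_CUBIC))
E
```

```text
(no output)
```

View pics/w1c.png

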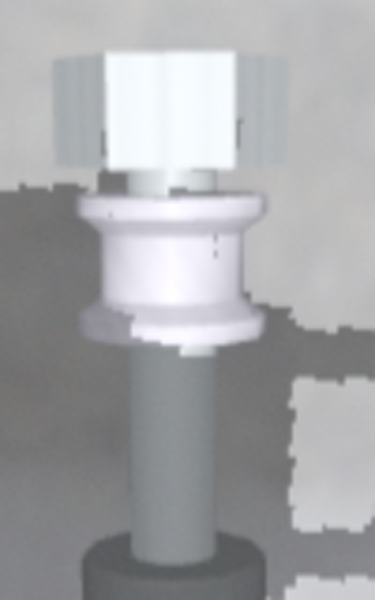

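View pics/s1c.png

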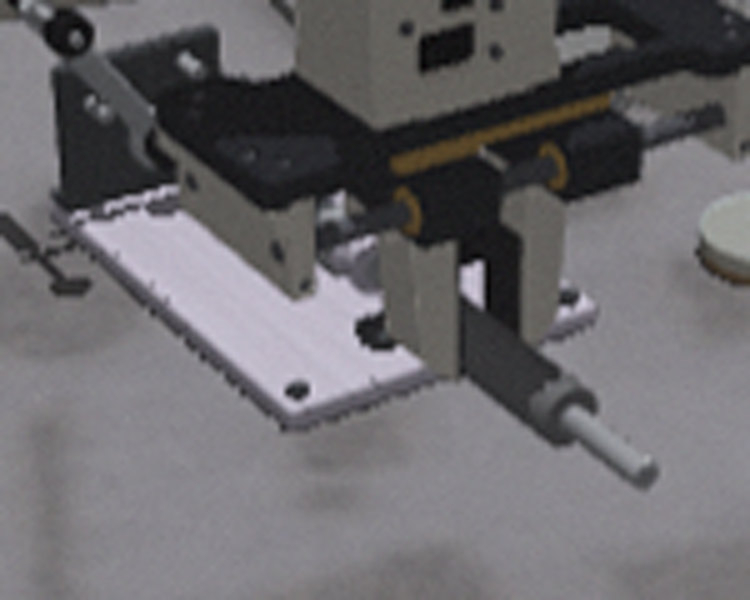

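```bash
python3 - <<'E'
from h import *
psi=.173; ex=np.array([np.cos(psi),np.sin(psi)]);ey=np.array([-ex[1],ex[0]])
p=.5275*ex+(.0785+.012)*ey; print(p)
manip.move_pose([*p,.19],q4(psi)); 
manip.servo_line([*p,.125],vel=.12)
print(manip.current_force(), manip.current_tool_pos(),p)
snap('side','s2.png');snap('top','t2.png'); snap('wrist','w2.png')
for n,b in [('s2',(180,300,220,370)),('t2',(220,360,160,330))]:
    im=cv2.imread(f'pics/{n}.png')[b[0]:b[1],b[2]:b[3]];k=600/im.shape[0];k=min(k,800/im.shape[1]);cv2.imwrite(f'pics/{n}c.png',cv2.resize(im,None,fx=k,fy=k,interpolation=cv2.INTER_CUBIC)[:600,:800])
print(manip.current_clock())
E
```

```text
[0.50404737 0.17995206]
[ 0.01734707 -0.37566615 -2.36717235] [0.50458803 0.17961842 0.12538255] [0.50404737 0.17995206]
9.525
```

View pics/w2.png

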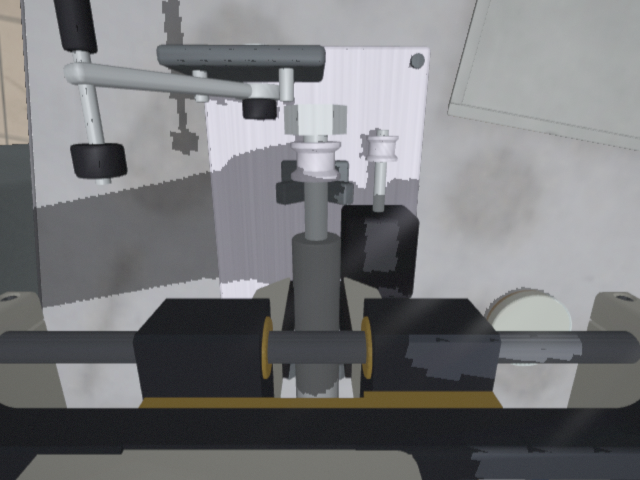

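View pics/s2c.png

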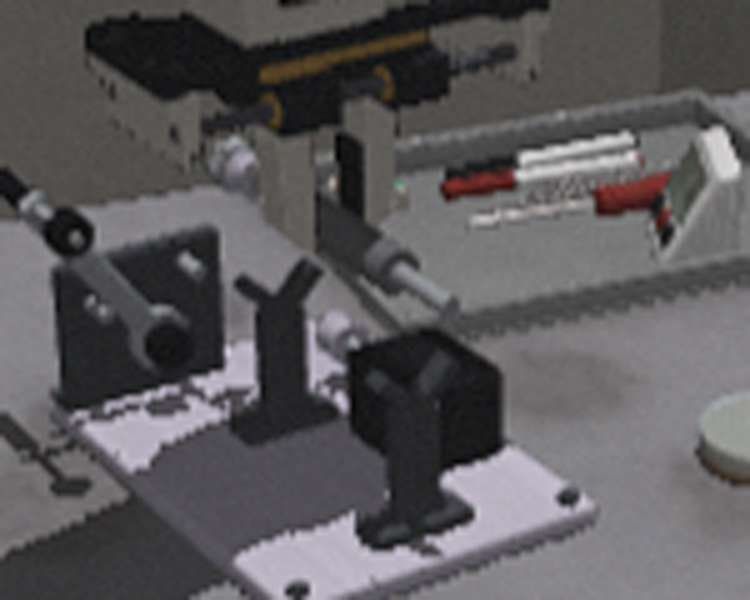

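View pics/t2c.png

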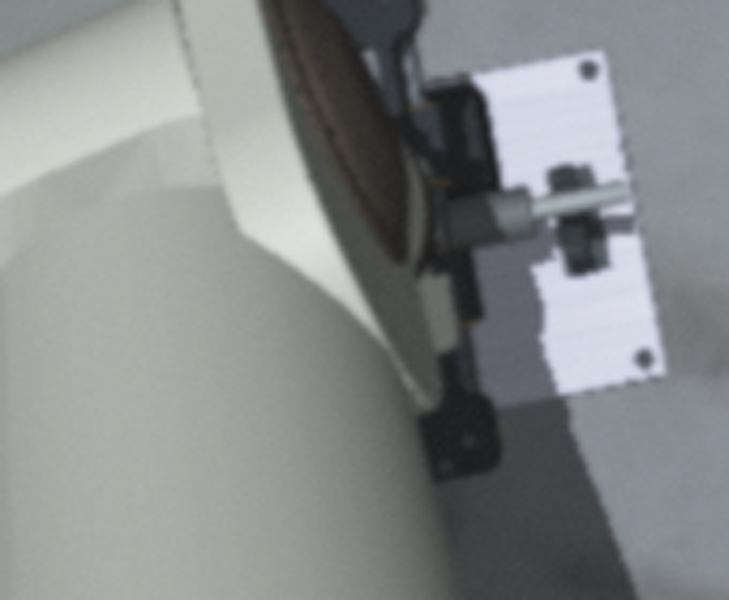

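```bash
python3 - <<'E'
from h import *
psi=.173; ex=np.array([np.cos(psi),np.sin(psi)]);ey=np.array([-ex[1],ex[0]])
c=viewer.get_calibration('wrist')
cv2.imwrite('pics/w2c.png',cv2.resize(cv2.imread('pics/w2.png')[90:250,250:380],None,fx=3.75,fy=3.75,interpolation=cv2.INTER_CUBIC))
# predicted corners of mid saddle top tips in current image with est. pose
for x,y in [(-15.5,51),(-15.5,63),(15.5,51),(15.5,63)]:
    print(x,y,proj(c,[*((.5275+x/1000)*ex+(.0785+y/1000)*ey),.095]).round(1))
E
```

```text
-15.5 51 [284.4 204.9]
-15.5 63 [283.9 182.7]
15.5 51 [341.8 204.9]
15.5 63 [342.3 182.7]
```

View pics/w2c.png

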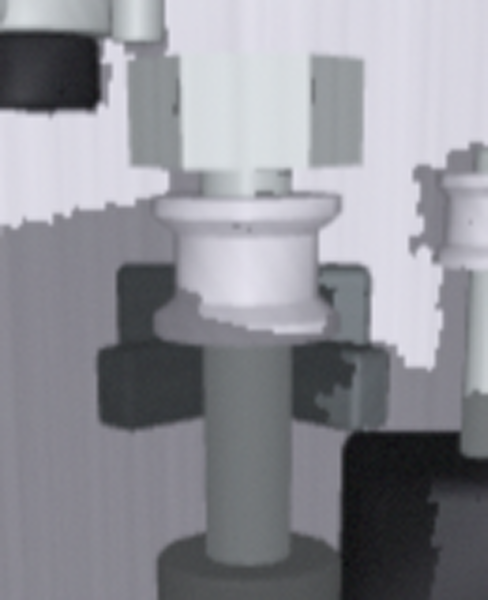

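```bash
python3 - <<'E'
from h import *
psi=.173; ex=np.array([np.cos(psi),np.sin(psi)]);ey=np.array([-ex[1],ex[0]])
p=.528*ex+(.0785+.012)*ey
manip.servo_line([*p,.095],vel=.1); print(manip.current_force())
for z in (.088,.084,.0815,.080):
    manip.servo_line([*p,z],vel=.05); f=manip.current_force(); print(z,f.round(2),manip.current_tool_pos().round(4))
    if f[2]>3: break
effector.open_jaws(); manip.sleep(.2)
print(manip.current_force(),manip.current_finger_gap())
snap('wrist','w3.png')
manip.servo_line([*p,.2],vel=.2); print(manip.current_clock())
snap('side','s3.png');snap('top','t3.png');im,c=snap('wrist','w3b.png');np.save('c3.npy',c,allow_pickle=True)
for n,b in [('s3',(180,300,220,370)),('t3',(220,360,160,330))]:
    im=cv2.imread(f'pics/{n}.png')[b[0]:b[1],b[2]:b[3]];k=600/im.shape[0];k=min(k,800/im.shape[1]);cv2.imwrite(f'pics/{n}c.png',cv2.resize(im,None,fx=k,fy=k,interpolation=cv2.INTER_CUBIC)[:600,:800])
E
```

```text
[ 0.20865105 -0.58128456 -1.82388241]
0.088 [-0.48 -0.02 -1.16] [0.5044 0.18   0.0879]
0.084 [ 0.94  0.16 -1.72] [0.5043 0.18   0.0838]
0.0815 [-0.25  0.33 -2.67] [0.5044 0.18   0.0814]
0.08 [-0.8  -0.42 -1.22] [0.5045 0.18   0.08  ]
[-0.4833592  -0.60968261 -0.21351292] 0.09183361026030222
13.2167
```

View pics/w3b.png

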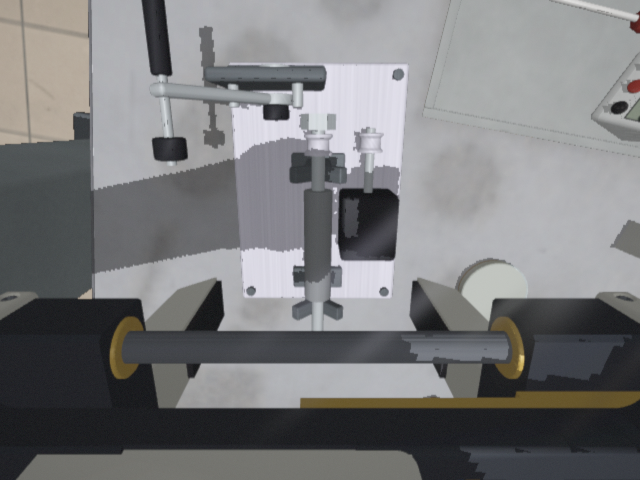

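View pics/s3c.png

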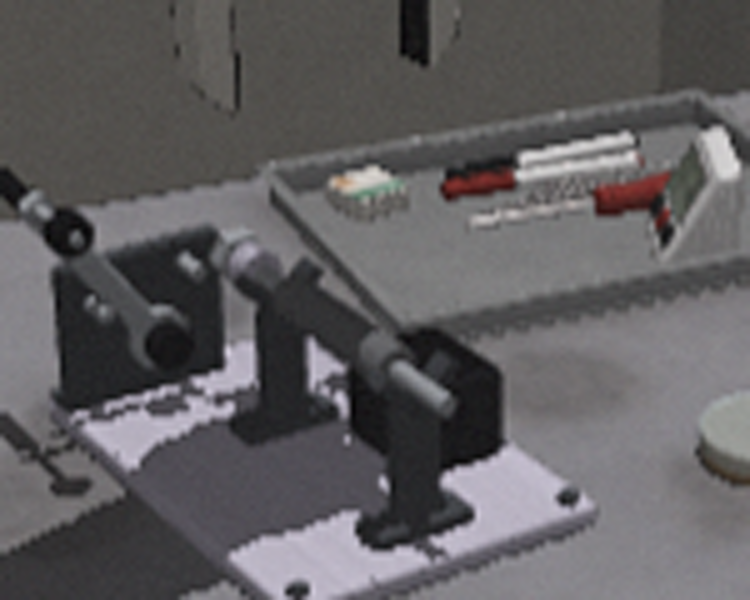

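The roller is seated: it shows through both Vs, with the drive end at the tensioner. I'll check the numbers and the sleeve's predicted pixel positions.

```bash
python3 - <<'E'
from h import *
psi=.173; ex=np.array([np.cos(psi),np.sin(psi)]);ey=np.array([-ex[1],ex[0]])
c=np.load('c3.npy',allow_pickle=True).item(); W=lambda x,y,z:[*((.528+x)*ex+(.0785+y)*ey),z]
for n,p in dict(sl_in=(-.092,.120,.127),sl_out=(-.092,.172,.127),barL=(0,.045,.096),barR=(0,-.045,.096),hexend=(0,.100,.096)).items(): print(n,proj(c,W(*p)).round(1))
print(manip.solve_ik(W(-.092,.146,.11),q4(psi)),manip.solve_ik(W(0.01,.146,.125),q4(psi)))
im=cv2.imread('pics/w3b.png')
cv2.imwrite('pics/w3c.png',cv2.resize(im[100:330,270:370],(260,598),interpolation=cv2.INTER_CUBIC))
E
```

```text
sl_in [161.9  74.8]
sl_out [149.7 -28.8]
barL [317.6 191.6]
barR [317.4 301.8]
hexend [317.7 112.4]
[-0.62621275  0.35078694 -0.09053768  2.0517292   0.04604721  0.74092704
 -0.57225088] [-0.56373923  0.46806919 -0.06469166  1.81929801  0.0386476   0.8554379
 -0.4738448 ]
```

View pics/w3c.png

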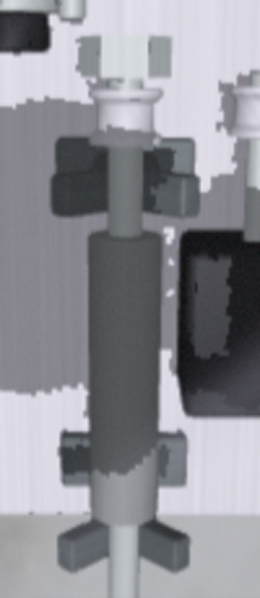

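View pics/t3c.png

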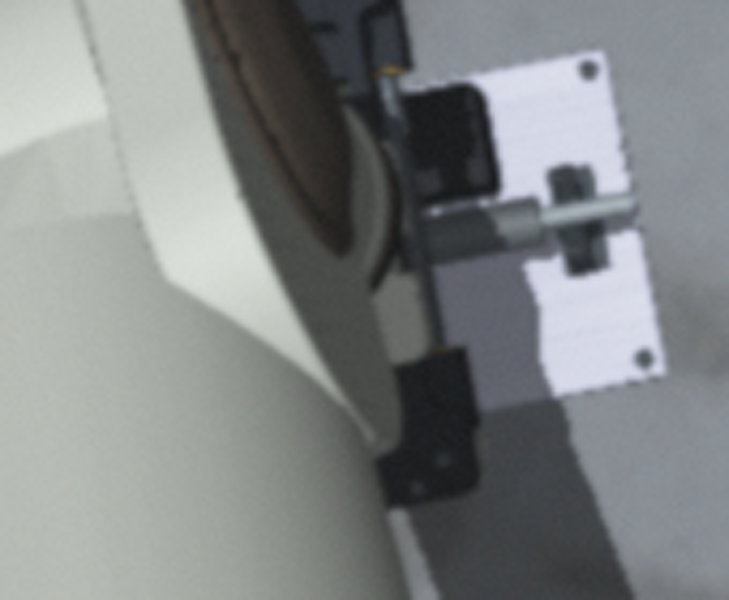

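All predictions match the picture within 2 px, so the roller is seated within about 1–2 mm. Next I'll pinch the sleeve and swing it along its arc.

```bash
python3 - <<'E'
from h import *
psi=.173; ex=np.array([np.cos(psi),np.sin(psi)]);ey=np.array([-ex[1],ex[0]])
W=lambda x,y,z:[*((.528+x)*ex+(.0785+y)*ey),z]
G=.0165
A=lambda d,o=0:W(-.035+.1*np.sin(np.radians(d))+o,.147,.045+.1*np.cos(np.radians(d))-G)
manip.move_pose(W(-.092,.147,.2),q4(psi))
manip.servo_line(A(-35),vel=.12); print(manip.current_force(),manip.current_clock())
effector.close(25); print(manip.current_finger_gap(),manip.current_force(),manip.current_clock())
snap('wrist','w4.png')
for d in (-27,-19,-11,-3,5,12):
    manip.servo_line(A(d),vel=.06); print(d,manip.current_force().round(2),round(manip.current_finger_gap(),4),(manip.current_tool_pos()-A(d)).round(4))
print(manip.current_clock())
snap('wrist','w5.png');snap('side','s5.png')
E
```

```text
[0.30574193 0.93078647 0.79242669] 14.9583
0.011067886351961289 [-2.03586283 -0.45859983  1.56553829] 16.1833
-27 [-6.7  -0.19  0.31] 0.0112 [-0.0026 -0.0005 -0.0007]
-19 [-11.7   -2.13   8.2 ] 0.0113 [-0.0031 -0.0007 -0.0001]
-11 [-8.16 -3.09  9.43] 0.0111 [-0.0024 -0.0007  0.0001]
-3 [-8.38 -2.91  7.76] 0.011 [-0.002  -0.0007  0.0001]
5 [-7.43 -3.11  7.47] 0.0111 [-0.0018 -0.0008  0.    ]
12 [-7.97 -3.24  6.38] 0.0109 [-0.0017 -0.0008 -0.    ]
18.5
```

View pics/w5.png

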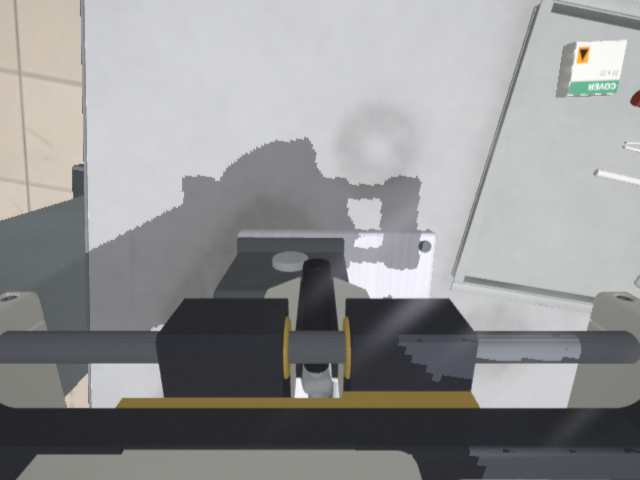

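View pics/s5.png

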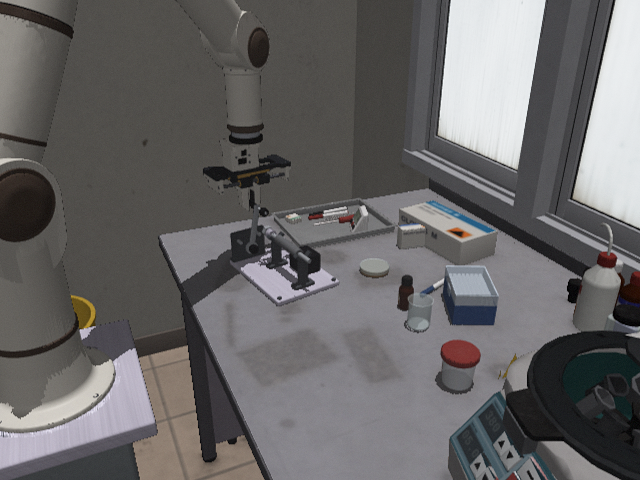

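The sleeve is pinched and swung to about 12°, and the roller stays in its saddles. I'll push on in small steps until the force shows the stop.

```bash
python3 - <<'E'
from h import *
psi=.173; ex=np.array([np.cos(psi),np.sin(psi)]);ey=np.array([-ex[1],ex[0]])
W=lambda x,y,z:[*((.528+x)*ex+(.0785+y)*ey),z]
G=.0165
s=np.sin(np.radians(15));co=np.cos(np.radians(15))
for o in np.arange(-.002,.0141,.002):
    t=W(-.035+.1*s+o,.147,.045+.1*co-G-o*.26); manip.servo_line(t,vel=.04); manip.sleep(.1)
    f=manip.current_force(); fx=f[:2]@ex; p=manip.current_tool_pos()[:2]@ex-.528; print(round(o,4),'fx',round(fx,2),'fz',round(f[2],2),'x',round(p,4),'lag',round(o-.0091-p,4),manip.current_finger_gap())
    if fx<-20: break
manip.sleep(.5);print(manip.current_force(),manip.current_clock())
snap('side','s6.png');snap('top','t6.png')
for n,b in [('s6',(160,300,200,375)),('t6',(220,360,160,330))]:
    im=cv2.imread(f'pics/{n}.png')[b[0]:b[1],b[2]:b[3]];k=min(600/im.shape[0],800/im.shape[1]);cv2.imwrite(f'pics/{n}c.png',cv2.resize(im,None,fx=k,fy=k,interpolation=cv2.INTER_CUBIC)[:600,:800])
E
```

```text
-0.002 fx -7.04 fz 6.39 x -0.0133 lag 0.0022 0.010992511687493151
0.0 fx -7.97 fz 8.05 x -0.0114 lag 0.0023 0.01078350994260341
0.002 fx -8.48 fz 8.43 x -0.0097 lag 0.0026 0.01111543418429044
0.004 fx -14.36 fz 14.93 x -0.0095 lag 0.0044 0.011045492318195075
0.006 fx -21.01 fz 21.27 x -0.0093 lag 0.0062 0.010949851074322788
[-19.64625418  -7.92411029  22.47721173] 20.85
```

View pics/s6c.png

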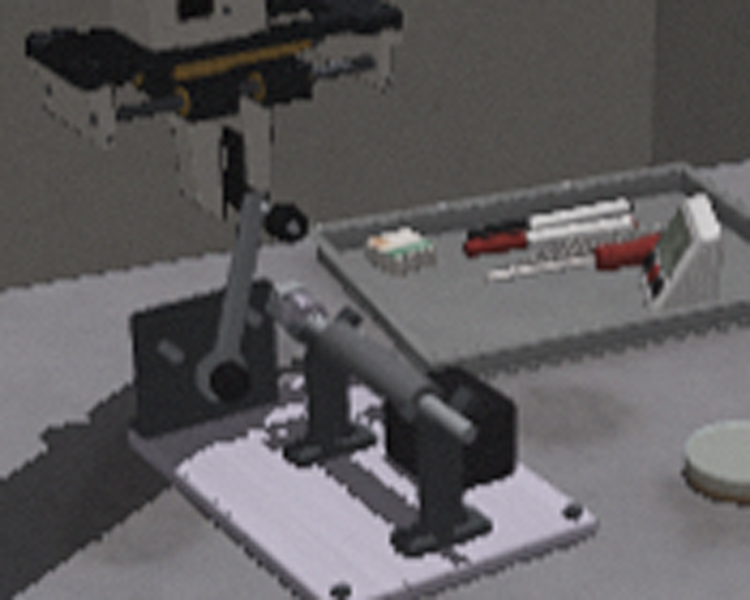

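The stop is clear: x stalls at −9.4 mm (−9 expected) while the push force climbs from 8 to 21 N. The side view shows the arm leaning forward and the roller still seated, so I'm handing in.

```bash
python3 - <<'E'
from h import *
manip.sleep(.3);print(manip.current_force(),manip.current_finger_gap(),manip.current_clock())
manip.hand_in()
E
```

```text
[-19.16959119  -6.71013416  21.39565632] 0.01125229181632779 21.25
the job is handed in; nothing more can be done
```

I laid the roller into both saddles with its drive end on the tensioner's side and let go. I then pinched the tensioner sleeve, swung it forward to its stop, and handed in while holding it there at 21.25 s. No verdict was reported.

- **Roller:** After release, its edges were within about 2 px of where a seated roller should appear in the wrist picture, or 1–2 mm. The last side view still shows it level in both Vs.
- **Tensioner:** At the stop, the fingers stalled at x −9.4 mm in the stand's frame, against −9 mm expected. The horizontal push rose from 8 to about 20 N as I commanded further, and it held steady until hand-in. There was also about 21 N upward on the tool, well under the limits.
- **Objects behind:** The arm stayed clear of the beaker, bottle and dish, and they look unmoved in the side view. I did not measure their positions again.
- **Disagreement:** The top and wrist cameras differed by about 4 mm in x for both the stand and the roller. I used the wrist camera for both pick and place, and the contact positions agreed with it.

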